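# Put the staining kit into its bench holders

### The arm

A 7-joint arm with a two-finger parallel gripper is mounted at the origin on a cart in front of the work surface, level with it; the furniture and walls round the work are solid. World frame = base frame: x ahead of the robot, y to its left, z up, the work surface at z = 0. Lengths are in mm, angles in rad, forces in N, time in s.
With the tool pointing down it reaches from about 350 to 900 mm from the base axis. Payload 7.2 kg.
Tool frame: the origin (TCP) lies at the very end of the fingers, on their centre line; the grasp point (between the pads) lies 19 mm behind it; z points along the fingers, y is the line along which they close (so a half turn about z gives the same grasp; the last joint's range is limited). The gripper opens to 88 mm and grips with 3 to 60 N. Pads are 20 mm wide; open, the fingers measure 115 mm over their backs; the gripper's body (75 mm by 178 mm) begins 61 mm behind the grasp point.
Start: joints at [-1.233, 0.411, -0.013, 1.596, 0.006, 1.134, -0.082], TCP at [246.731, 574.241, 222.653] pointing down, gripper open.
Joint ranges: [-2.95, 2.95], [-0.29, 1.99], [-1.47, 1.44], [0.14, 2.54], [-1.03, 4.17], [0.13, 1.85], [-2.86, 2.86]. Speed limits (rad/s): [2.39, 2.39, 3.01, 3.01, 3.14, 3.14, 3.14].

### API

Orientations are given as a unit quaternion [w, x, y, z].
In Python, from bench import bot, eyes gives the robot as it stands. The module is installed in compiled form; this text tells all that it offers.
- The arm moves only by the tool play_rows, never from a script. Its argument "motion" is a list of rows, each a list of 7 numbers: the shift along the tool's x, y, z in cm, then the turn, a rotation vector about the tool's x, y, z in degrees, then the opening, from 0 (shut) to 1 (fully open). In form: [[x, y, z, ax, ay, az, jaw], ...]. A call has 1 to 12 rows; each row shifts and turns the commanded pose from where the row before left it, along the tool's axes as they then stand; what a row does not reach is not made up. A row lasts 1/8 s, in which the tool goes at most 62.5 mm and 10.7 degrees, less where a joint would pass 70% of its speed; a pose out of reach is approached as far as the arm can. A call with a gripper value outside its range is refused whole. The fingers move at their own pace and stop on an object; the grip force is fixed at half the most. Time passes only in rows, so rows that do not move let the fingers close. It gives the time, the measured TCP pose, the force, the opening and the grip force at its end, in the units of the state.
- bot.get_state(): the state, without advancing time (a new reading comes with each control period).
- eyes.capture(name): name is "scene" or "top" or "wrist"; returns the picture (384x512x3 uint8, red, green, blue); there is no depth.
- eyes.get_calibration(name): a dict with "fov_y" (degrees; the focal length in pixels is half the picture's height over the tangent of half this angle, whatever the lens; pixels are square), "cx", "cy" (the principal point, pixels), "k1" (the pictures are not rectified: a ray, as slopes to the right and down, at radius r is drawn at 1 + k1 r^2 times it, then the intrinsics apply), "eye" and "orientation" of the camera in the world; the wrist camera has in their place "tool_from_camera" (4x4, takes a point from camera to tool coordinates, whose origin is the TCP and whose axes are the flange's). Camera axes: x right, y down, z forward; pixel columns grow to the right and rows downward; lengths in mm; the calibration is good to about 2 mm. A picture is of the moment at which its call begins: read the wrist's pose just before it. get_calibration takes no time and is no camera call.
- bot.job_done(): hands the job in; it is judged then, once.
The state is a dict: "clock": time; "joint_pos": joint angles; "dq": joint speeds; "tau": joint torques, N m; "eef_pos": TCP position; "tool_rot": TCP orientation; "force": force on the tool from outside, world axes, zero at the start; "wrist_torque": the same for the moment, N m; "opening": finger opening in mm; "finger_force": force on a finger pad.
Only numpy, scipy, OpenCV 4.12 (cv2) and the standard library are available. Lean on these libraries where they do the work, as an engineer would, in place of code of your own. Each camera call takes 0.05 s, during which the arm holds its last target. There are 200 camera calls.

### The job

Put the staining kit away in its grey bench holders: the larger bottle in the larger round holder, the smaller bottle in the smaller round holder, the timer in the nearly square tray and the capped tube, lying down, in the long narrow tray, either way round. Each must sit level and fully down on the floor of its holder; keep the bottles upright all the time and leave the beaker where it stands.

Things in the scene. Friction and masses are not known exactly. Their poses are not given: they have to be found in the camera images.
- large_bottle_center (a point): the larger of two white screw-cap bottles: body 66 mm across, 136 mm tall overall, shoulder 90 mm above its underside; its cap, 36 mm wide from 90 to 136 mm, is the easy place to grip from above, closing along the bottle's x or y. Point on its axis, half-way up (68 mm above its underside); z points up, x and y level and square to the cap's grip faces. Loose, 0.15 to 0.31 kg
- small_bottle_center (a point): the smaller of the two screw-cap bottles: body 50 mm across, 102 mm tall overall, shoulder at 67 mm; its cap, 28 mm wide from 67 to 102 mm, is the easy place to grip from above, closing along the bottle's x or y. Point on its axis, half-way up (51 mm above its underside); z points up, x and y level and square to the cap's grip faces. Loose, 0.10 to 0.20 kg
- timer_center (a point): flat digital bench timer in a pale case, 62 mm (its x) by 68 mm (its y), 19 mm tall, lying flat. Point at its centre, 9.5 mm above its underside; z points up. Loose, grip it across x
- tube_center (a point): conical centrifuge tube lying on its side, 112 mm long along its y, screw cap 22 mm across over the last 13 mm at its -y end, barrel about 15 mm across elsewhere. Point at the middle of its length, 11 mm above its underside; z points up (the tube may lean 2 degrees on its cap). Loose, 20 g, grip it across x at the middle
- large_ring_seat (a point): the larger of two round grey bottle holders, fixed: pocket 82 mm across inside a ring wall 5 mm thick. Point at the centre of the pocket floor, which is 4 mm above the table; the rim is 16 mm above this point; z points up
- small_ring_seat (a point): the smaller round grey bottle holder, fixed: pocket 64 mm across inside a ring wall 5 mm thick. Point at the centre of the pocket floor, 4 mm above the table; the rim is 16 mm above this point; z points up
- square_tray_seat (a point): nearly square grey tray, fixed: pocket 76 mm (its x) by 82 mm (its y) with a rim 4 mm thick that stands only at the four corners (20 mm along each side), leaving the middles of the sides open for fingers. Point at the centre of the pocket floor, 4 mm above the table; the rim is 10 mm above this point; z points up
- long_tray_seat (a point): long narrow grey tray, fixed: pocket 36 mm (its x) by 128 mm (its y) with a rim 4 mm thick that stands only round the two ends (32 mm along each long side), leaving the middle open for fingers. Point at the centre of the pocket floor, 4 mm above the table; the rim is 10 mm above this point; z points up
- beaker_center (a point): clear open beaker, 54 mm across, 68 mm tall, standing at the right; not part of the job. Point on its axis, 34 mm above its underside; z points up
Mind the look-alikes: they are no part of the job. Leave any orange or purple look-alike of the part that bears small_bottle_center alone.

How it is judged:
By the outcome, as a careful person would: the job done as asked, in the order asked, and still so for the second after the job is handed in, with the robot touching nothing.
It also fails if it takes over 112 s, if anything falls off the work surface, if the arm or the gripper's body presses on something with over 40 N, if the wrist force passes 120 N, or if a joint passes its speed limit or range.

## Working session

There is one attempt and no reset: what is moved stays moved. The work goes in short steps, Python scripts to look and compute and a tool call to move; the robot and the scene stay as the last step left them, time stands still between calls to the robot, and variables do not carry over. Pictures are saved under pics/ and viewed, at most 16 in all, crops included, and the job is handed in when it is done.

Besides the shell and the picture viewer there is one more tool, called after "Request:" in YAML: its name, and indented under it one key for each argument. play_rows: Moves the arm, as the interface text tells. Its arguments: {"type":"object","properties":{"motion":{"type":"array"}},"required":["motion"]}

```bash
mkdir -p pics
python3 - <<'E'
from bench import bot, eyes
import cv2
s=bot.get_state(); print({k:s[k] for k in('clock','eef_pos','tool_rot','opening','force')})
for n in('scene','top','wrist'):
    print(n,eyes.get_calibration(n))
for n in('scene','top'):
    cv2.imwrite(f'pics/{n}0.png',cv2.resize(eyes.capture(n)[:,:,::-1],(800,600),interpolation=cv2.INTER_CUBIC))
E
```

```text
{'clock': 0.0, 'eef_pos': array([246.55969025, 573.74738311, 221.80693499]), 'tool_rot': array([-9.75744061e-05,  2.01492992e-01,  9.79489615e-01, -8.10996995e-04]), 'opening': 87.70485131478291, 'force': array([ 0.13467474, -0.38023689, -0.68984245])}
scene {'fov_y': 44.907622514475264, 'cx': 253.43024321266645, 'cy': 193.82657862723843, 'k1': 0.0076106152729882755, 'eye': array([-233.63706178,  761.64233032,  604.91818543]), 'orientation': array([ 0.20516322, -0.32174984,  0.79033046, -0.47933586])}
top {'fov_y': 51.94145986430549, 'cx': 257.4315547684017, 'cy': 192.88754471234188, 'k1': 0.0033937222905777815, 'eye': array([ 436.46769563,   48.76006096, 1209.89157753]), 'orientation': array([ 0.02411947, -0.698652  ,  0.71481055, -0.01869497])}
wrist {'fov_y': 66.22135072003906, 'cx': 253.8638883151086, 'cy': 193.66320044516027, 'k1': -0.054196327822419524, 'tool_from_camera': array([[ 5.96214317e-04, -9.70749470e-01, -2.40093961e-01,
         6.53166435e+01],
       [ 9.99999502e-01,  7.70877945e-04, -6.33565859e-04,
        -6.52187930e-01],
       [ 8.00116862e-04, -2.40093464e-01,  9.70749447e-01,
        -1.61798949e+02],
       [ 0.00000000e+00,  0.00000000e+00,  0.00000000e+00,
         1.00000000e+00]])}
```

View pics/scene0.png

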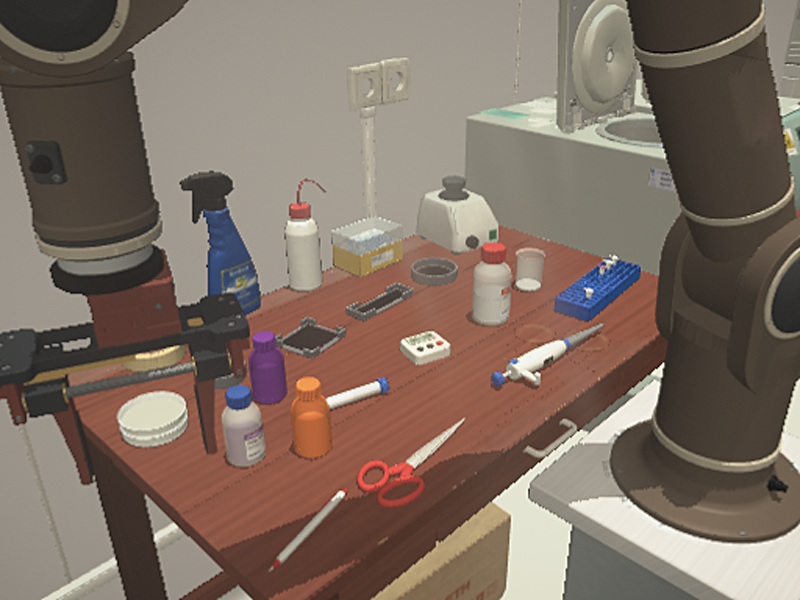

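View pics/top0.png

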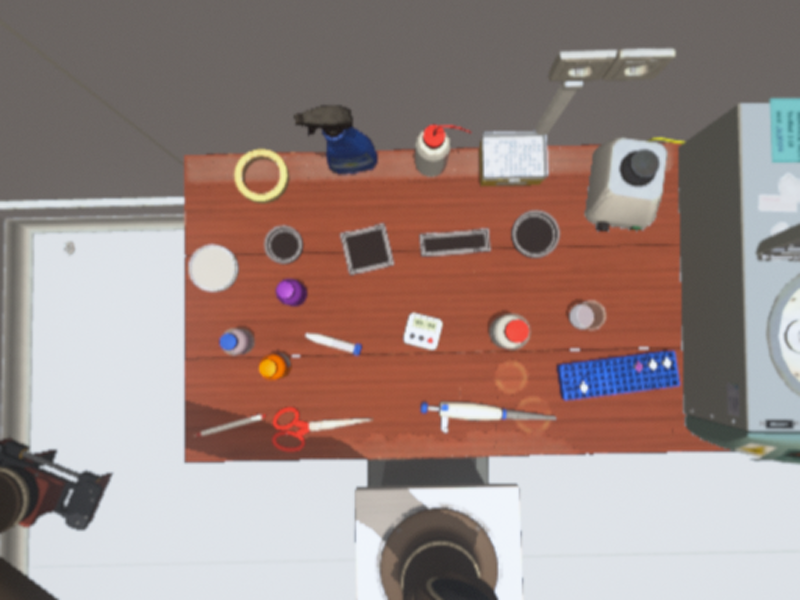

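The top view (800×600) shows the white small bottle with its blue cap at (230,342), the large bottle cap at (517,331), the timer at (423,331) and the tube at (333,343), its blue cap to the right. The holders are the small ring (283,245), square tray (367,249), long tray (455,243) and large ring (536,234). The purple and orange look-alikes stand at (290,292) and (272,367), and the beaker at (587,316).

```bash
cat > h.py <<'E'
import numpy as np, cv2
from scipy.spatial.transform import Rotation as R
from bench import bot, eyes
def rot(q): return R.from_quat(np.r_[q[1:],q[0]]).as_matrix()
def cam(n,s=None):
    c=eyes.get_calibration(n); f=192/np.tan(np.radians(c['fov_y']/2))
    if n=='wrist':
        T=c['tool_from_camera']; M=rot(s['tool_rot']); A=M@T[:3,:3]; e=np.array(s['eef_pos'])+M@T[:3,3]
    else: A=rot(c['orientation']); e=np.array(c['eye'])
    return dict(A=A,e=e,K=np.array([[f,0,c['cx']],[0,f,c['cy']],[0,0,1.]]),d=np.array([c['k1'],0,0,0.]))
def w2p(C,P):
    P=np.atleast_2d(np.array(P,float)); Q=(P-C['e'])@C['A']
    return cv2.projectPoints(Q.reshape(-1,1,3),np.zeros(3),np.zeros(3),C['K'],C['d'])[0][:,0]
def p2w(C,p,z):
    p=np.atleast_2d(np.array(p,float)).reshape(-1,1,2)
    r=cv2.undistortPoints(p,C['K'],C['d'])[:,0]; r=np.c_[r,np.ones(len(r))]@C['A'].T
    return C['e']+r*((z-C['e'][2])/r[:,2])[:,None]
def snap(n):
    s=bot.get_state(); im=eyes.capture(n); return s,cam(n,s),im[:,:,::-1].copy()
def psi(s): x=rot(s['tool_rot'])[:,0]; return np.degrees(np.arctan2(x[1],x[0]))
def go(x,y,z,ps=None,n=1):
    """shift to give, in tool axes AFTER the turn (cm), and turn az (deg)"""
    s=bot.get_state(); p0=psi(s); ps=p0 if ps is None else ps
    d=np.array([x,y,z])-s['eef_pos']; a=np.radians(ps); dx=d[0]*np.cos(a)+d[1]*np.sin(a); dy=d[0]*np.sin(a)-d[1]*np.cos(a)
    print('turn az',np.round(((p0-ps+180)%360)-180,1),'shift cm',np.round([dx/10,dy/10,-d[2]/10],2))
E
python3 - <<'E'
from h import *
C=cam('top')
for n,p,z in [('smallb cap',(230,342),102),('purple',(290,290),102),('orange',(272,367),102),('largeb cap',(517,331),136),('timer',(423,331),19),('tube',(333,343),11),('tubecap',(357,349),11),('tubetip',(306,335),11),('sring',(283,245),20),('sq',(367,249),14),('long',(455,243),14),('longL',(422,247),14),('longR',(488,239),14),('lring',(536,234),20),('beaker',(587,315),34)]:
    q=p2w(C,[(p[0]*.64-.18,p[1]*.64-.18)],z)[0]; print(n,np.round(q[:2]),round(np.hypot(*q[:2])))
E
```

```text
smallb cap [438. 368.] 573
purple [530. 259.] 590
orange [392. 293.] 489
largeb cap [ 446. -142.] 468
timer [451.  19.] 452
tube [432. 194.] 474
tubecap [419. 148.] 444
tubetip [449. 246.] 512
sring [625. 287.] 688
sq [614. 124.] 626
long [622. -48.] 623
longL [615.  17.] 615
longR [ 628. -113.] 638
lring [ 635. -205.] 667
beaker [ 474. -294.] 558
```

Request:
play_rows:
  motion:
    - [0,0,-0.8,0,0,8.5,1]
    - [0,0,-0.8,0,0,8.5,1]
    - [0,0,-0.8,0,0,8.5,1]
    - [0,0,-0.8,0,0,8.5,1]
    - [0,0,-0.8,0,0,8.5,1]
    - [0,0,-0.8,0,0,8.5,1]
    - [0,0,-0.8,0,0,8.5,1]
    - [0,0,-0.8,0,0,8.5,1]
    - [0,0,-0.8,0,0,8.5,1]
    - [0,0,-0.8,0,0,8.5,1]

```text
clock: 1.35
eef_pos: [246.6, 574.0, 302.4]
tool_rot: [0.0, 0.812, 0.584, -0.0]
force: [0.3, 0.9, -0.3]
opening: 87.8
finger_force: 0.0
```

Run:
```python
from h import *
s=bot.get_state();print(psi(s),s['eef_pos'],s['joint_pos'],s['clock'])
go(450,300,300);go(450,-142,300)
```

```text
71.47176802933032 [246.57698737 574.01684539 302.43051123] [-1.44704454  0.36156615  0.2836386   1.50019726 -0.10300705  1.29542439
 -1.4760515 ] 1.35
turn az 0.0 shift cm [-19.52  28.     0.24]
turn az 0.0 shift cm [-61.43  42.04   0.24]
```

Request:
play_rows:
  motion:
    - [-2.44,3.5,0,0,0,0,1]
    - [-2.44,3.5,0,0,0,0,1]
    - [-2.44,3.5,0,0,0,0,1]
    - [-2.44,3.5,0,0,0,0,1]
    - [-2.44,3.5,0,0,0,0,1]
    - [-2.44,3.5,0,0,0,0,1]
    - [-2.44,3.5,0,0,0,0,1]
    - [-2.44,3.5,0,0,0,0,1]
    - [0,0,0,0,0,0,1]
    - [0,0,0,0,0,0,1]

```text
clock: 2.6
eef_pos: [451.0, 301.7, 302.4]
tool_rot: [-0.0, 0.81, 0.586, -0.0]
force: [0.8, 0.1, 0.7]
opening: 87.6
finger_force: 0.0
```

Run:
```python
from h import *
s,C,im=snap('wrist');cv2.imwrite('pics/w1raw.png',im);np.save('w1.npy',C,allow_pickle=True)
print(s['eef_pos'],psi(s))
cv2.imwrite('pics/w1.png',cv2.resize(im,(800,600),interpolation=cv2.INTER_CUBIC))
```

```text
[450.95573657 301.68250115 302.36032766] 71.76592686352372
```

Request:
play_rows:
  motion:
    - [-4.19,1.4,0,0,0,0,1]
    - [-4.19,1.4,0,0,0,0,1]
    - [-4.19,1.4,0,0,0,0,1]
    - [-4.19,1.4,0,0,0,0,1]
    - [-4.19,1.4,0,0,0,0,1]
    - [-4.19,1.4,0,0,0,0,1]
    - [-4.19,1.4,0,0,0,0,1]
    - [-4.19,1.4,0,0,0,0,1]
    - [-4.19,1.4,0,0,0,0,1]
    - [-4.19,1.4,0,0,0,0,1]
    - [0,0,0,0,0,0,1]
    - [0,0,0,0,0,0,1]

```text
clock: 4.15
eef_pos: [453.6, -139.0, 302.5]
tool_rot: [-0.0, 0.81, 0.587, -0.0]
force: [-0.2, 1.2, 0.7]
opening: 87.6
finger_force: 0.0
```

Run:
```python
from h import *
s,C,im=snap('wrist');cv2.imwrite('pics/w2raw.png',im);np.save('w2.npy',C,allow_pickle=True)
print(s['eef_pos'],psi(s))
cv2.imwrite('pics/w2.png',cv2.resize(im,(800,600),interpolation=cv2.INTER_CUBIC))
```

```text
[ 453.56882126 -139.01490409  302.45178943] 71.8548610885459
```

View pics/w1.png

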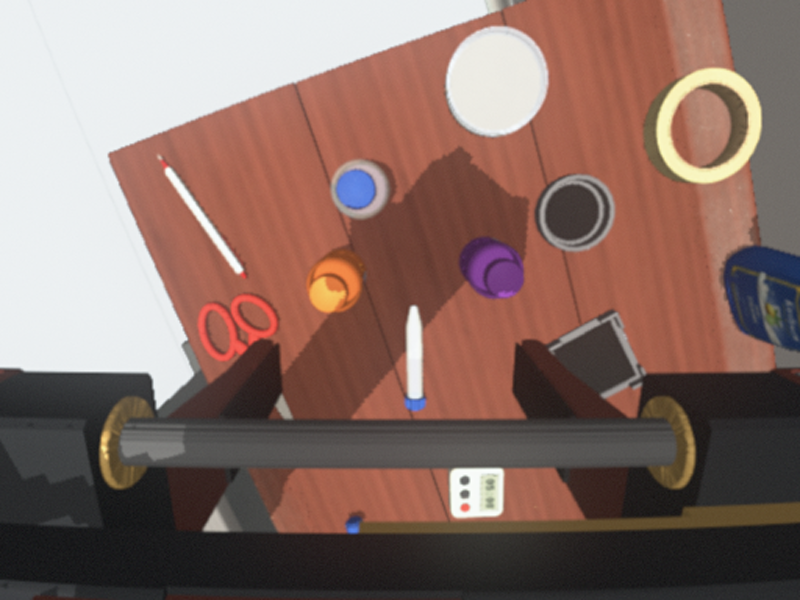

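View pics/w2.png

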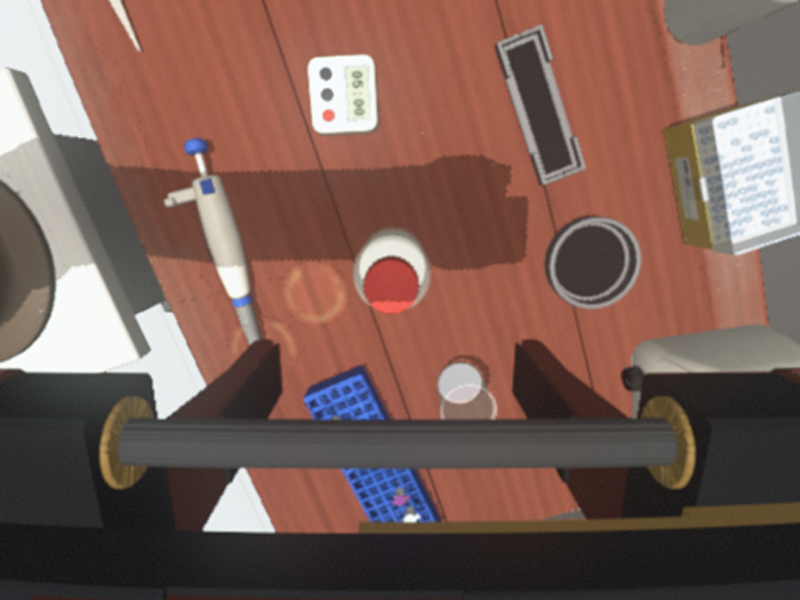

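The wrist views are clear. w1 shows the small bottle cap (357,188), small ring (577,212), tube from cap (415,403) to tip (413,307), and square tray corners near (613,318) and (643,378). w2 shows the large cap (391,285), timer (343,94), long tray (540,103), large ring (594,262) and beaker (462,385).

```bash
python3 - <<'E'
from h import *
C1=np.load('w1.npy',allow_pickle=True).item();C2=np.load('w2.npy',allow_pickle=True).item()
def q(n,C,p,z):
    p=np.array(p,float)*.64-.18; r=p2w(C,p,z); print(n,np.round(r[:,:2],1).tolist(),'mean',np.round(r[:,:2].mean(0),1))
    return r
q('smallcap',C1,[(357,188)],102)
q('sring outer L/R/T/B',C1,[(537,212),(615,211),(577,173),(574,250)],20)
q('tube',C1,[(415,410),(413,306)],11)
q('largecap',C2,[(391,286)],136)
q('timer tl tr br bl',C2,[(309,58),(374,55),(378,130),(314,134)],19)
q('long tl tr br bl',C2,[(497,42),(543,26),(584,167),(546,184)],14)
q('lring',C2,[(546,262),(641,258),(598,216),(593,308)],20)
q('sq tray right corners',C1,[(614,311),(645,378)],14)
E
python3 - <<'E'
import cv2
a=cv2.imread('pics/w1raw.png')[170:270,320:430]; b=cv2.imread('pics/w2raw.png')[10:210,190:420]
import numpy as np
c=cv2.resize(b,None,fx=3,fy=3,interpolation=cv2.INTER_CUBIC); cv2.imwrite('pics/crop.png',c[:600])
E
```

```text
smallcap [[441.8, 373.4]] mean [441.8 373.4]
sring outer L/R/T/B [[591.0, 301.4], [663.5, 279.3], [636.2, 325.0], [616.7, 254.9]] mean [626.8 290.1]
tube [[416.6, 136.6], [449.8, 247.9]] mean [433.2 192.3]
largecap [[447.8, -141.6]] mean [ 447.8 -141.6]
timer tl tr br bl [[434.1, 56.5], [490.1, 40.4], [473.1, -21.7], [415.9, -6.4]] mean [453.3  17.2]
long tl tr br bl [[599.2, 18.2], [642.6, 18.9], [649.0, -112.5], [610.2, -116.8]] mean [625.2 -48. ]
lring [[590.4, -188.5], [681.9, -213.8], [649.3, -160.6], [624.9, -248.8]] mean [ 636.6 -202.9]
sq tray right corners [[644.2, 179.3], [661.9, 95.3]] mean [653.  137.3]
```

View pics/crop.png

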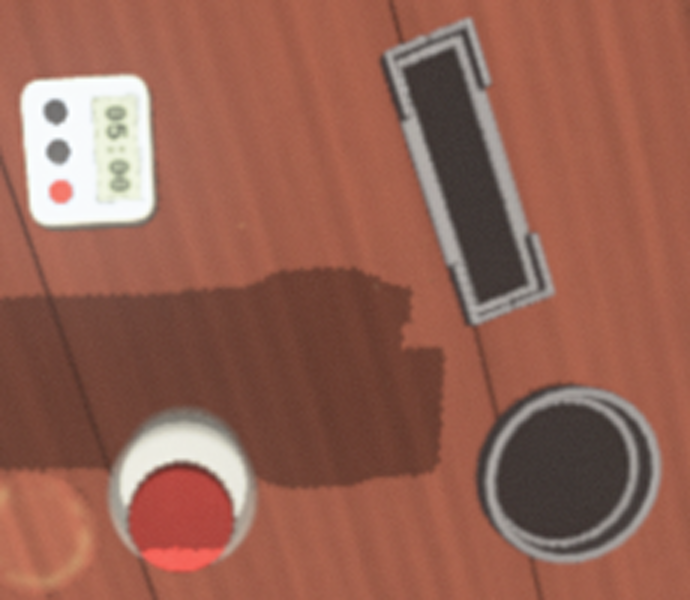

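Run:
```python
from h import *
go(448,-141.6,97)
```

```text
turn az 0.0 shift cm [-0.45 -0.44 20.54]
```

Request:
play_rows:
  motion:
    - [-0.23,-0.22,3.5,0,0,0,1]
    - [-0.22,-0.22,3.5,0,0,0,1]
    - [0,0,3.5,0,0,0,1]
    - [0,0,3.5,0,0,0,1]
    - [0,0,3,0,0,0,1]
    - [0,0,2.5,0,0,0,1]
    - [0,0,1.04,0,0,0,1]
    - [0,0,0,0,0,0,1]
    - [0,0,0,0,0,0,1]

```text
clock: 5.32
eef_pos: [448.4, -143.3, 98.0]
tool_rot: [0.0, 0.81, 0.586, 0.001]
force: [-0.5, -0.1, 0.0]
opening: 87.7
finger_force: 0.0
```

Run:
```python
from h import *
s,C,im=snap('wrist')
a=cv2.resize(im,(512,384))
s2,C2,b=snap('scene')
b=cv2.resize(b[120:240,250:400],(480,384),interpolation=cv2.INTER_CUBIC)
cv2.imwrite('pics/w3.png',cv2.resize(np.hstack([a,b]),(800,310)))
go(448,-141.6,97)
```

```text
turn az 0.0 shift cm [ 0.16 -0.09  0.11]
```

View pics/w3.png

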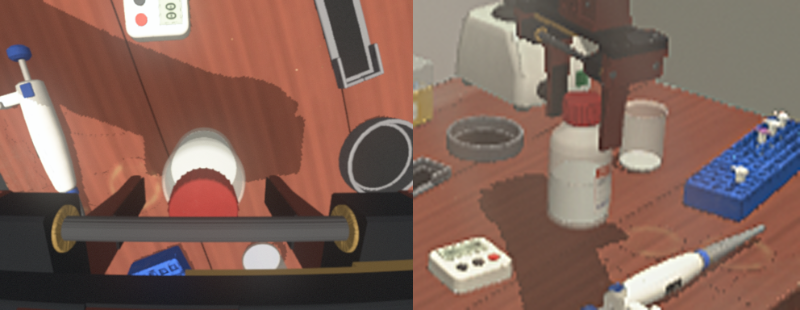

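The cap is centred between the fingers, and both views show it upright, so I'll close.

Request:
play_rows:
  motion:
    - [0.16,-0.09,0.1,0,0,0,0]
    - [0,0,0,0,0,0,0]
    - [0,0,0,0,0,0,0]
    - [0,0,0,0,0,0,0]
    - [0,0,0,0,0,0,0]
    - [0,0,0,0,0,0,0]

```text
clock: 6.18
eef_pos: [447.4, -141.8, 96.2]
tool_rot: [0.0, 0.81, 0.586, 0.0]
force: [0.6, -0.1, 0.2]
opening: 49.4
finger_force: 30.0
```

Run:
```python
from h import *
s=bot.get_state();print(s['eef_pos'],psi(s),s['opening'],s['finger_force'])
go(636.5,-203.5,130)
```

```text
[ 447.38502259 -141.77236519   96.23656134] 71.74623928746178 49.35831289585372 29.998310655355453
turn az 0.0 shift cm [ 0.06 19.89 -3.38]
```

The opening is 49 mm, so the pads hold the cap near its diagonal (36(cos a + sin a) = 49.4 gives a ≈ 31°). The label side suggests a bottle yaw near +13°. I'll open, turn −31° about the tool z axis and close again.

Request:
play_rows:
  motion:
    - [0,0,0,0,0,0,1]
    - [0,0,0,0,0,0,1]
    - [0,0,0,0,0,0,1]
    - [0,0,0,0,0,-7.75,1]
    - [0,0,0,0,0,-7.75,1]
    - [0,0,0,0,0,-7.75,1]
    - [0,0,0,0,0,-7.75,1]
    - [0,0,0,0,0,0,0]
    - [0,0,0,0,0,0,0]
    - [0,0,0,0,0,0,0]
    - [0,0,0,0,0,0,0]
    - [0,0,0,0,0,0,0]

```text
clock: 7.68
eef_pos: [447.3, -141.6, 96.2]
tool_rot: [-0.0, 0.624, 0.781, -0.0]
force: [-0.2, 0.0, -0.6]
opening: 41.4
finger_force: 0.0
```

Request:
play_rows:
  motion:
    - [0,0,0,0,0,0,0]
    - [0,0,0,0,0,0,0]

```text
clock: 7.92
eef_pos: [447.3, -141.7, 96.2]
tool_rot: [-0.0, 0.624, 0.781, -0.0]
force: [-0.4, 0.1, -1.3]
opening: 37.5
finger_force: 28.6
```

Run:
```python
from h import *
s=bot.get_state();print(s['eef_pos'],psi(s),s['opening'],s['finger_force'])
go(636.5,-203.5,130)
```

```text
[ 447.30759637 -141.68845808   96.18792467] 102.74098343147764 37.513943000391365 28.646037310827523
turn az 0.0 shift cm [-10.2   17.09  -3.38]
```

Request:
play_rows:
  motion:
    - [0,0,-0.5,0,0,0,0]
    - [0,0,-1.3,0,0,0,0]
    - [0,0,-1.4,0,0,0,0]
    - [0,0,-0.8,0,0,0,0]
    - [-0.7,1.1,0,0,0,0,0]
    - [-1.5,2.5,0,0,0,0,0]
    - [-2,3.3,0,0,0,0,0]
    - [-2,3.3,0,0,0,0,0]
    - [-2,3.4,0,0,0,0,0]
    - [-1.3,2.3,0,0,0,0,0]
    - [-0.7,1.1,0,0,0,0,0]
    - [0,0,0,0,0,0,0]

```text
clock: 9.43
eef_pos: [635.7, -203.9, 135.3]
tool_rot: [-0.0, 0.624, 0.781, -0.0]
force: [-0.6, 0.6, -3.4]
opening: 37.6
finger_force: 28.7
```

Run:
```python
from h import *
s=bot.get_state();print(s['eef_pos'],psi(s),s['opening'],s['finger_force'],s['force'])
go(636.5,-203.5,100)
a=snap('wrist')[2]
b=snap('scene')[2]
b=cv2.resize(b[120:240,230:390],(512,384),interpolation=cv2.INTER_CUBIC)
cv2.imwrite('pics/w4.png',cv2.resize(np.hstack([a,b]),(800,300)))
```

```text
[ 635.65207686 -203.91318855  135.34420137] 102.75058773859318 37.6178648818651 28.653671324718744 [-0.55408406  0.62880315 -3.3886109 ]
turn az 0.0 shift cm [0.02 0.09 3.53]
```

View pics/w4.png

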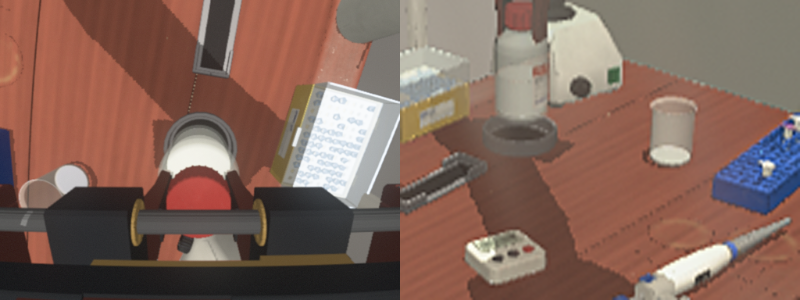

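The bottle hangs upright over the ring, centred left to right. I'll lower it.

Request:
play_rows:
  motion:
    - [0,0.09,0.8,0,0,0,0]
    - [0,0,0.9,0,0,0,0]
    - [0,0,0.8,0,0,0,0]
    - [0,0,0.5,0,0,0,0]
    - [0,0,0.3,0,0,0,0]
    - [0,0,0.2,0,0,0,0]
    - [0,0,0,0,0,0,0]
    - [0,0,0,0,0,0,0]

```text
clock: 10.52
eef_pos: [636.7, -203.5, 101.5]
tool_rot: [0.0, 0.624, 0.781, 0.0]
force: [-0.5, -0.1, -2.8]
opening: 37.7
finger_force: 28.7
```

Request:
play_rows:
  motion:
    - [0,0,0.1,0,0,0,0]
    - [0,0,0.08,0,0,0,0]
    - [0,0,0,0,0,0,0]
    - [0,0,0,0,0,0,0]

```text
clock: 11.02
eef_pos: [636.8, -203.5, 100.2]
tool_rot: [0.0, 0.624, 0.781, 0.0]
force: [-1.2, 1.0, 5.3]
opening: 37.7
finger_force: 28.7
```

Contact at the expected height, so I'll release and rise. I'll also crop the small bottle's label to get its yaw.

Request:
play_rows:
  motion:
    - [0,0,0,0,0,0,1]
    - [0,0,0,0,0,0,1]
    - [0,0,0,0,0,0,1]
    - [0,0,0,0,0,0,1]
    - [0,0,-2,0,0,0,1]
    - [0,0,-4,0,0,0,1]
    - [0,0,-4,0,0,0,1]
    - [0,0,-4,0,0,0,1]
    - [0,0,0,0,0,0,1]

```text
clock: 12.15
eef_pos: [638.1, -204.7, 244.7]
tool_rot: [0.003, 0.624, 0.781, 0.002]
force: [0.4, -0.6, 0.0]
opening: 88.0
finger_force: 0.0
```

Run:
```python
from h import *
im=snap('scene')[2]; C=cam('scene')
a=cv2.resize(im[235:305,125:225],(700,490),interpolation=cv2.INTER_CUBIC)
for p in([442,373,0],[442,373,67]): print(w2p(C,p))
b=cv2.resize(im[150:220,265:345],(400,350),interpolation=cv2.INTER_CUBIC)
cv2.imwrite('pics/s5.png',np.hstack([a[70:420,:400],b]))
s=bot.get_state();print(s['eef_pos'],psi(s)); go(442,373.4,250); go(442,373.4,250,72)
```

```text
[[157.57447605 291.00051815]]
[[153.850344 263.984289]]
[ 637.27649106 -203.99386137  242.29286327] 102.73974748578763
turn az 0.0 shift cm [60.62 -6.31 -0.77]
turn az 30.7 shift cm [ 48.88 -36.41  -0.77]
```

View pics/s5.png

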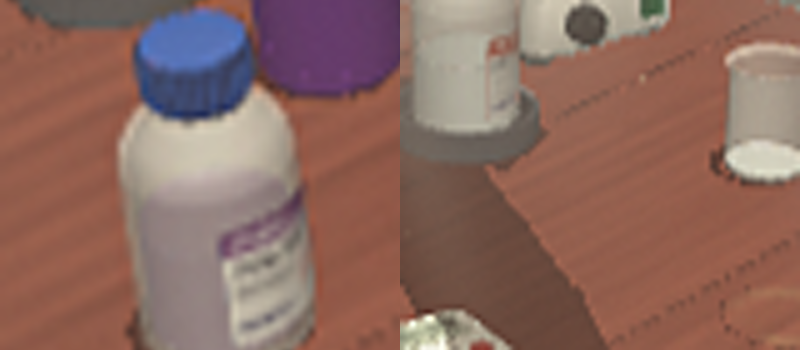

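Run:
```python
from h import *
go(442,373.4,220,97)
```

```text
turn az 5.7 shift cm [ 59.69 -12.35   2.23]
```

Request:
play_rows:
  motion:
    - [0,0,0,0,0,5.7,1]
    - [5.4,-1.12,0.2,0,0,0,1]
    - [5.43,-1.12,0.2,0,0,0,1]
    - [5.43,-1.12,0.2,0,0,0,1]
    - [5.43,-1.12,0.2,0,0,0,1]
    - [5.43,-1.12,0.2,0,0,0,1]
    - [5.43,-1.12,0.2,0,0,0,1]
    - [5.43,-1.12,0.2,0,0,0,1]
    - [5.43,-1.12,0.2,0,0,0,1]
    - [5.43,-1.12,0.2,0,0,0,1]
    - [5.43,-1.12,0.2,0,0,0,1]
    - [5.43,-1.12,0.2,0,0,0,1]

```text
clock: 13.7
eef_pos: [439.8, 375.2, 217.0]
tool_rot: [-0.0, 0.662, 0.749, -0.0]
force: [0.4, 1.0, -0.1]
opening: 87.7
finger_force: 0.0
```

Request:
play_rows:
  motion:
    - [0,0,0,0,0,0,1]
    - [0,0,0,0,0,0,1]

```text
clock: 13.95
eef_pos: [440.8, 373.0, 216.8]
tool_rot: [0.0, 0.662, 0.749, -0.001]
force: [0.6, -0.8, -0.7]
opening: 88.1
finger_force: 0.0
```

Run:
```python
from h import *
s,C,im=snap('wrist');cv2.imwrite('pics/w6raw.png',im);np.save('w6.npy',C,allow_pickle=True)
print(s['eef_pos'],psi(s)); go(442,373.4,66,97)
m=cv2.inRange(cv2.cvtColor(im,cv2.COLOR_BGR2HSV),(100,130,90),(125,255,255))
n,l,st,ce=cv2.connectedComponentsWithStats(m)
for i in range(1,n):
    if st[i,4]>60: print(st[i],ce[i],p2w(C,[ce[i]],102)[0][:2])
t=snap('top'); import json
cv2.imwrite('pics/w6.png',cv2.resize(np.hstack([im,t[2]]),(800,300)))
```

```text
[440.84299507 373.04177535 216.84954988] 97.05397465709953
turn az -0.0 shift cm [ 0.09  0.07 15.12]
[241 175  28  28 581] [255.0636833  188.17383821] [441.19291495 374.39976761]
[214 319  13  11  76] [219.56578947 325.35526316] [421.61376783 215.23707137]
```

View pics/w6.png

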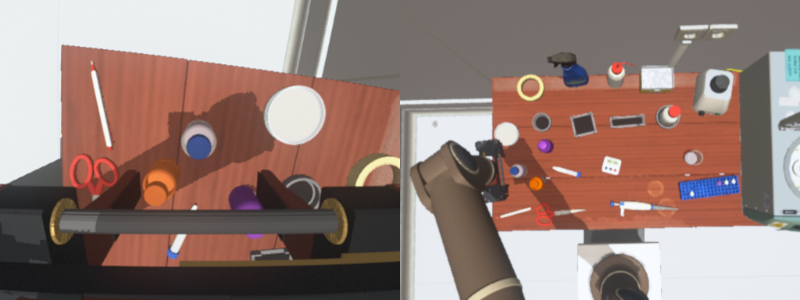

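The large bottle stands in its ring, and the small cap is measured at (441.2, 374.4). I'll descend to TCP z 69 and grip.

Request:
play_rows:
  motion:
    - [0.1,0.07,3,0,0,0,1]
    - [0,0,3.5,0,0,0,1]
    - [0,0,3.5,0,0,0,1]
    - [0,0,2.5,0,0,0,1]
    - [0,0,1.5,0,0,0,1]
    - [0,0,0.8,0,0,0,1]
    - [0,0,0,0,0,0,1]
    - [0,0,0,0,0,0,0]
    - [0,0,0,0,0,0,0]
    - [0,0,0,0,0,0,0]
    - [0,0,0,0,0,0,0]
    - [0,0,0,0,0,0,0]

```text
clock: 15.55
eef_pos: [441.5, 375.0, 69.5]
tool_rot: [-0.0, 0.662, 0.749, 0.0]
force: [0.9, -0.5, -0.1]
opening: 41.5
finger_force: 0.0
```

Request:
play_rows:
  motion:
    - [0,0,0,0,0,0,0]
    - [0,0,0,0,0,0,0]
    - [0,0,0,0,0,0,0]

```text
clock: 15.92
eef_pos: [441.5, 375.0, 69.4]
tool_rot: [-0.0, 0.662, 0.749, -0.0]
force: [-1.0, 0.4, -0.7]
opening: 27.4
finger_force: 29.8
```

Run:
```python
from h import *
go(626.5,289.5,112)
```

```text
turn az 0.0 shift cm [-10.75  17.32  -4.26]
```

Request:
play_rows:
  motion:
    - [0,0,-0.6,0,0,0,0]
    - [0,0,-1.5,0,0,0,0]
    - [0,0,-1.4,0,0,0,0]
    - [0,0,-0.8,0,0,0,0]
    - [-0.75,1.1,0,0,0,0,0]
    - [-1.5,2.5,0,0,0,0,0]
    - [-2.2,3.4,0,0,0,0,0]
    - [-2.2,3.5,0,0,0,0,0]
    - [-2.1,3.4,0,0,0,0,0]
    - [-1.3,2.3,0,0,0,0,0]
    - [-0.7,1.1,0,0,0,0,0]
    - [0,0,0,0,0,0,0]

```text
clock: 17.42
eef_pos: [626.8, 288.4, 111.9]
tool_rot: [0.0, 0.663, 0.749, -0.0]
force: [-0.8, -0.1, -2.1]
opening: 27.5
finger_force: 29.8
```

Run:
```python
from h import *
go(626.5,289.5,73.4)
s,C,im=snap('wrist')
t=snap('scene')[2][180:300,100:260]
# overlay expected ring rim
for r in(32,37):
    a=np.linspace(0,2*np.pi,60); P=np.c_[626.5+r*np.cos(a),289.5+r*np.sin(a),0*a+20]
    cv2.polylines(im,[w2p(C,P).astype(np.int32)],True,(0,255,0))
cv2.imwrite('pics/w7.png',cv2.resize(np.hstack([im,cv2.resize(t,(512,384))]),(800,300)))
```

```text
turn az 0.0 shift cm [ 0.11 -0.02  3.85]
```

View pics/w7.png

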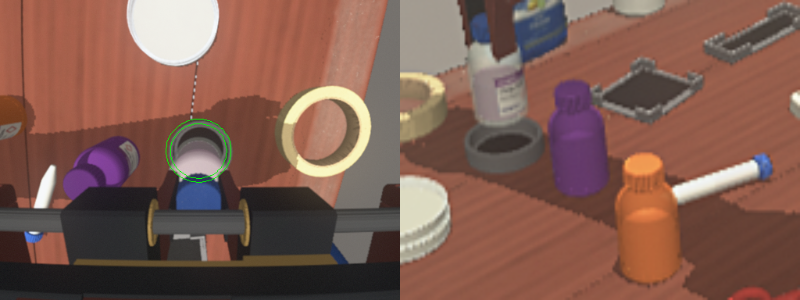

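The green overlay matches the ring, and the bottle is upright over it. I'll lower, release and rise.

Request:
play_rows:
  motion:
    - [0.1,0,0.8,0,0,0,0]
    - [0,0,1.0,0,0,0,0]
    - [0,0,0.9,0,0,0,0]
    - [0,0,0.6,0,0,0,0]
    - [0,0,0.3,0,0,0,0]
    - [0,0,0.2,0,0,0,0]
    - [0,0,0.1,0,0,0,0]
    - [0,0,0,0,0,0,0]
    - [0,0,0,0,0,0,0]

```text
clock: 18.65
eef_pos: [626.4, 290.6, 73.7]
tool_rot: [0.0, 0.662, 0.749, 0.0]
force: [0.7, -0.8, -1.6]
opening: 27.8
finger_force: 29.8
```

Request:
play_rows:
  motion:
    - [0,0,0.08,0,0,0,0]
    - [0,0,0,0,0,0,0]
    - [0,0,0,0,0,0,0]

```text
clock: 19.02
eef_pos: [626.5, 290.7, 73.4]
tool_rot: [0.0, 0.662, 0.749, 0.0]
force: [-2.1, -0.6, 6.4]
opening: 27.4
finger_force: 29.8
```

Request:
play_rows:
  motion:
    - [0,0,0,0,0,0,1]
    - [0,0,0,0,0,0,1]
    - [0,0,0,0,0,0,1]
    - [0,0,0,0,0,0,1]
    - [0,0,-2,0,0,0,1]
    - [0,0,-4,0,0,0,1]
    - [0,0,-5,0,0,0,1]
    - [0,0,-3,0,0,7.5,1]
    - [0,0,0,0,0,7.5,1]
    - [0,0,0,0,0,7.5,1]
    - [0,0,0,0,0,0,1]

```text
clock: 20.4
eef_pos: [626.5, 290.6, 214.1]
tool_rot: [0.0, 0.795, 0.606, 0.001]
force: [0.6, -0.1, -0.6]
opening: 87.7
finger_force: 0.0
```

Run:
```python
from h import *
s=bot.get_state();print(s['eef_pos'],psi(s)); go(453.3,17.2,170)
```

```text
[626.50123473 290.62754885 214.05131361] 74.60130929564917
turn az 0.0 shift cm [-30.96  -9.44   4.41]
```

Request:
play_rows:
  motion:
    - [-3.9,-1.18,0,0,0,0,1]
    - [-3.9,-1.18,0,0,0,0,1]
    - [-3.9,-1.18,0,0,0,0,1]
    - [-3.9,-1.18,0,0,0,0,1]
    - [-3.9,-1.18,0,0,0,0,1]
    - [-3.9,-1.18,0,0,0,0,1]
    - [-3.9,-1.18,0,0,0,0,1]
    - [-3.66,-1.18,0,0,0,0,1]
    - [0,0,0,0,0,0,1]
    - [0,0,0,0,0,0,1]

```text
clock: 21.65
eef_pos: [453.5, 17.9, 213.3]
tool_rot: [0.0, 0.795, 0.606, 0.001]
force: [0.0, 0.6, -0.5]
opening: 88.1
finger_force: 0.0
```

Run:
```python
from h import *
s,C,im=snap('wrist');cv2.imwrite('pics/w8raw.png',im);np.save('w8.npy',C,allow_pickle=True)
print(s['eef_pos'],psi(s)); go(453.3,17.2,3)
def rect(cx,cy,w,h,yaw,z):
    a=np.radians(yaw);M=np.array([[np.cos(a),-np.sin(a)],[np.sin(a),np.cos(a)]])
    return np.c_[np.array([[-w,-h],[w,-h],[w,h],[-w,h]])/2@M.T+[cx,cy],[z]*4]
big=cv2.resize(im,(800,600),interpolation=cv2.INTER_CUBIC)
for c in [(453.3,17.2,62,68,-15.5,19)]:
    cv2.polylines(big,[((w2p(C,rect(*c))+.18)/.64).astype(np.int32)],True,(0,255,0))
cv2.imwrite('pics/w8.png',big)
```

```text
[453.49498352  17.87359163 213.2961251 ] 74.66330956110556
turn az 0.0 shift cm [-0.1   0.   21.01]
```

View pics/w8.png

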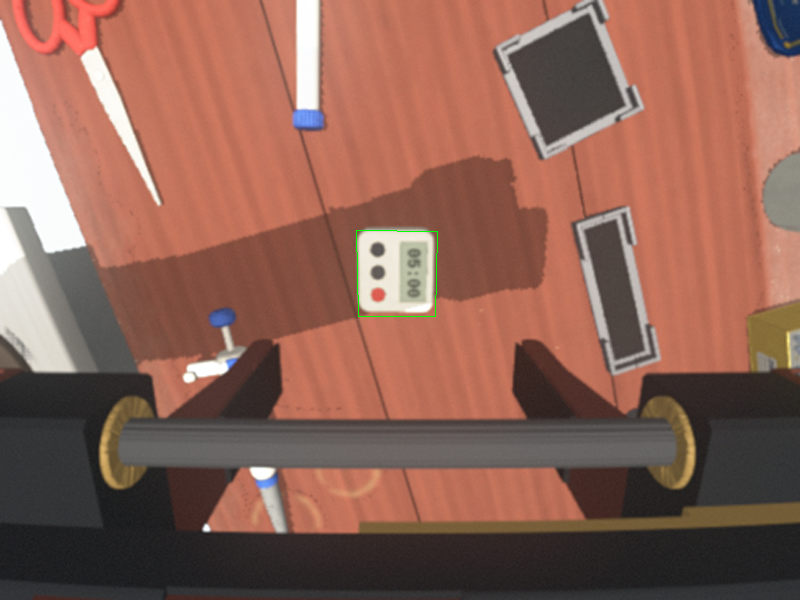

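The overlay fits the timer. In this view the square tray's outer corners are about (497,50), (599,0), (642,106), (545,158), and the long tray's (574,221), (630,207), (659,358), (614,373).

Run:
```python
from h import *
C=np.load('w8.npy',allow_pickle=True).item()
for n,p,z in [('sq',[(497,50),(599,0),(642,106),(545,158)],14),('long',[(574,221),(630,207),(659,358),(614,373)],14)]:
    r=p2w(C,np.array(p)*.64-.18,z)[:,:2]; print(n,r.round(1).tolist(),r.mean(0).round(1))
    e=[r[1]-r[0],r[2]-r[3],r[0]-r[3],r[1]-r[2]]
    print([ (round(np.hypot(*v),1),round(np.degrees(np.arctan2(v[1],v[0])),1)) for v in e])
r=p2w(C,np.array([(309,130),(308,0)])*.64-.18,11);v=r[1]-r[0];print('tube',r,np.degrees(np.arctan2(v[1],v[0])))
go(453.3,17.2,3)
```

```text
sq [[566.5, 156.8], [645.9, 171.7], [664.1, 92.0], [584.9, 73.4]] [615.4 123.5]
[(np.float64(80.7), np.float64(10.6)), (np.float64(81.3), np.float64(13.2)), (np.float64(85.4), np.float64(102.5)), (np.float64(81.7), np.float64(102.9))]
long [[597.8, 21.0], [642.9, 20.3], [649.0, -111.5], [609.1, -114.4]] [624.7 -46.2]
[(np.float64(45.1), np.float64(-0.9)), (np.float64(40.0), np.float64(4.1)), (np.float64(135.8), np.float64(94.8)), (np.float64(131.9), np.float64(92.7))]
tube [[418.12028798 139.97254824  11.        ]
 [444.12687996 226.06562845  11.        ]] 73.19173080248873
turn az 0.0 shift cm [-0.1   0.   21.01]
```

Request:
play_rows:
  motion:
    - [-0.1,0,3,0,0,0,1]
    - [0,0,4,0,0,0,1]
    - [0,0,4,0,0,0,1]
    - [0,0,4,0,0,0,1]
    - [0,0,3,0,0,0,1]
    - [0,0,1.7,0,0,0,1]
    - [0,0,0.9,0,0,0,1]
    - [0,0,0.3,0,0,0,1]
    - [0,0,0,0,0,0,1]

```text
clock: 22.82
eef_pos: [453.0, 16.5, 3.9]
tool_rot: [0.0, 0.796, 0.606, 0.0]
force: [-0.4, 0.1, 0.2]
opening: 87.8
finger_force: 0.0
```

Request:
play_rows:
  motion:
    - [0,0,0,0,0,0,0]
    - [0,0,0,0,0,0,0]
    - [0,0,0,0,0,0,0]
    - [0,0,0,0,0,0,0]
    - [0,0,0,0,0,0,0]

```text
clock: 23.45
eef_pos: [452.8, 16.4, 3.9]
tool_rot: [-0.0, 0.796, 0.606, 0.0]
force: [-0.2, 0.5, 5.3]
opening: 60.4
finger_force: 30.1
```

Run:
```python
from h import *
go(615,124,44,102.5)
```

```text
turn az -27.9 shift cm [ 7.   18.17 -4.01]
```

Request:
play_rows:
  motion:
    - [0,0,-0.8,0,0,0,0]
    - [0,0,-1.6,0,0,0,0]
    - [0,0,-1.6,0,0,-7,0]
    - [0,0,0,0,0,-7,0]
    - [0,0,0,0,0,-7,0]
    - [0,0,0,0,0,-7,0]
    - [1.2,3,0,0,0,0,0]
    - [1.4,3.8,0,0,0,0,0]
    - [1.6,4,0,0,0,0,0]
    - [1.6,4,0,0,0,0,0]
    - [1.2,3.37,0,0,0,0,0]
    - [0,0,0,0,0,0,0]

```text
clock: 24.95
eef_pos: [616.4, 126.0, 44.4]
tool_rot: [0.001, 0.625, 0.781, 0.001]
force: [0.3, -0.2, -0.7]
opening: 59.7
finger_force: 29.9
```

Run:
```python
from h import *
s,C,im=snap('wrist'); print(psi(s),s['opening'])
go(615,124,8.2,102.5)
def rect(cx,cy,w,h,yaw,z):
    a=np.radians(yaw);M=np.array([[np.cos(a),-np.sin(a)],[np.sin(a),np.cos(a)]])
    return np.c_[np.array([[-w,-h],[w,-h],[w,h],[-w,h]])/2@M.T+[cx,cy],[z]*4]
big=cv2.resize(im,(800,600),interpolation=cv2.INTER_CUBIC)
for c in [(615,124,84,90,12.5,14)]:
    cv2.polylines(big,[((w2p(C,rect(*c))+.18)/.64).astype(np.int32)],True,(0,255,0))
cv2.imwrite('pics/w9.png',big)
```

```text
102.69184609032217 59.717858355935455
turn az 0.1 shift cm [-0.04  0.    3.59]
```

View pics/w9.png

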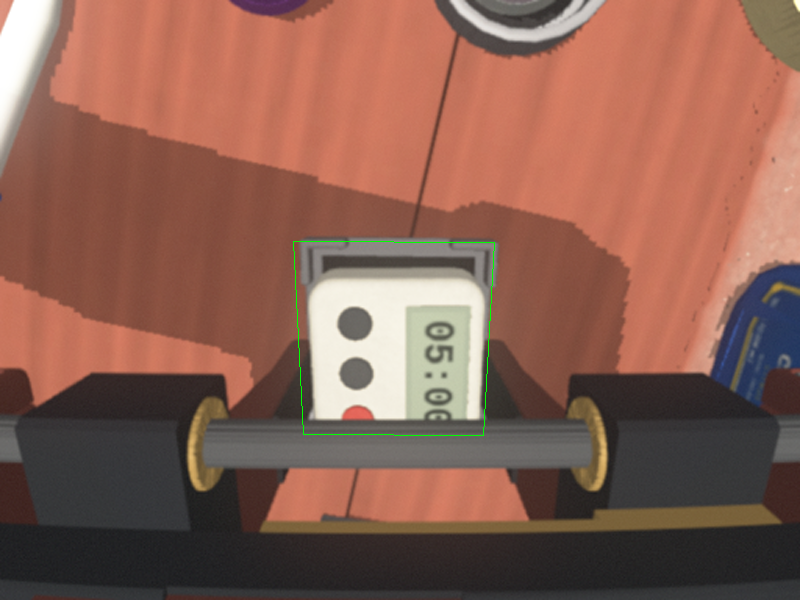

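The timer is centred and aligned in the tray: both centres lie at column ≈398. I'll lower it.

Request:
play_rows:
  motion:
    - [0,0.05,0.8,0,0,0,0]
    - [0,0,1.0,0,0,0,0]
    - [0,0,0.8,0,0,0,0]
    - [0,0,0.5,0,0,0,0]
    - [0,0,0.3,0,0,0,0]
    - [0,0,0.1,0,0,0,0]
    - [0,0,0.06,0,0,0,0]
    - [0,0,0,0,0,0,0]
    - [0,0,0,0,0,0,0]

```text
clock: 26.12
eef_pos: [615.3, 124.3, 8.2]
tool_rot: [0.0, 0.626, 0.78, 0.0]
force: [-0.3, 1.3, -0.3]
opening: 60.2
finger_force: 29.9
```

Request:
play_rows:
  motion:
    - [0,0,0.06,0,0,0,0]
    - [0,0,0,0,0,0,0]
    - [0,0,0,0,0,0,0]

```text
clock: 26.5
eef_pos: [615.3, 124.3, 8.0]
tool_rot: [0.0, 0.626, 0.78, 0.0]
force: [-2.2, -1.0, 5.1]
opening: 60.0
finger_force: 30.1
```

Request:
play_rows:
  motion:
    - [0,0,0,0,0,0,1]
    - [0,0,0,0,0,0,1]
    - [0,0,0,0,0,0,1]
    - [0,0,-1,0,0,0,1]
    - [0,0,-3,0,0,0,1]
    - [0,0,-4,0,0,0,1]
    - [0,0,-4,0,0,7.3,1]
    - [0,0,-3,0,0,7.3,1]
    - [0,0,0,0,0,7.3,1]
    - [0,0,0,0,0,7.3,1]
    - [0,0,0,0,0,0,1]

```text
clock: 27.88
eef_pos: [615.2, 124.3, 158.0]
tool_rot: [0.0, 0.802, 0.598, 0.0]
force: [-0.6, 0.2, -0.1]
opening: 88.2
finger_force: 0.0
```

Run:
```python
from h import *
s=bot.get_state();print(s['eef_pos'],psi(s)); go(433.8,193,120)
```

```text
[615.2235146  124.31564877 158.02976921] 73.40261714215325
turn az 0.0 shift cm [  1.4  -19.35   3.8 ]
```

Request:
play_rows:
  motion:
    - [0.2,-2.5,0,0,0,0,1]
    - [0.25,-4,0,0,0,0,1]
    - [0.25,-4,0,0,0,0,1]
    - [0.25,-4,0,0,0,0,1]
    - [0.25,-3,0,0,0,0,1]
    - [0.2,-1.85,0,0,0,0,1]
    - [0,0,0,0,0,0,1]
    - [0,0,0,0,0,0,1]

```text
clock: 28.88
eef_pos: [434.7, 192.8, 157.8]
tool_rot: [0.0, 0.802, 0.598, 0.001]
force: [-0.6, 1.0, 0.4]
opening: 87.9
finger_force: 0.0
```

Run:
```python
from h import *
s,C,im=snap('wrist'); print(psi(s))
go(433.8,193,3.5)
h=cv2.cvtColor(im,cv2.COLOR_BGR2HSV)
w=cv2.inRange(h,(0,0,150),(180,60,255)); b=cv2.inRange(h,(100,130,70),(125,255,255))
for nm,m,z in(('white',w,11),('blue',b,11)):
    n,l,st,ce=cv2.connectedComponentsWithStats(m)
    for i in range(1,n):
        if st[i,4]>150: print(nm,st[i],ce[i].round(1),p2w(C,[ce[i]],z)[0][:2].round(1))
t=snap('top')[2]
cv2.imwrite('pics/w10.png',cv2.resize(np.hstack([im,t]),(800,300)))
```

```text
73.40331270977545
turn az 0.0 shift cm [ 0.   -0.11 15.42]
white [ 21   0  66  92 885] [53.9 44.8] [283.6 384.8]
white [ 383    0   94   74 2017] [432.1  31.2] [646.3 289.3]
white [   0   71   71  167 6038] [ 23.8 181.4] [190.6 267.4]
white [ 246  128   16   95 1337] [253.1 177.1] [435.6 199.1]
white [ 396  142   71   99 3395] [432.8 193.2] [620.4 125.6]
white [382 150  53  80 521] [402.7 184.4] [589.2 145.1]
white [ 95 178  41  67 796] [115.  207.8] [279.1 209.7]
blue [ 449    0   53   30 1282] [473.1  12.5] [690.7 296.1]
```

View pics/w10.png

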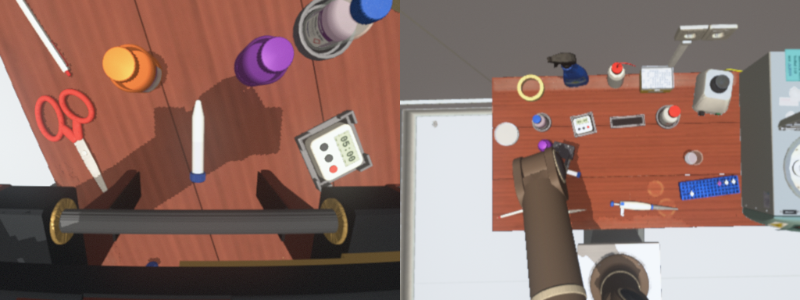

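Timer is seated in its tray. The tube runs straight up the image at column 253, midway between the fingers. I'll descend and grip.

Request:
play_rows:
  motion:
    - [0,-0.1,3,0,0,0,1]
    - [0,0,4,0,0,0,1]
    - [0,0,4,0,0,0,1]
    - [0,0,2.5,0,0,0,1]
    - [0,0,1.2,0,0,0,1]
    - [0,0,0.6,0,0,0,1]
    - [0,0,0.1,0,0,0,1]
    - [0,0,0,0,0,0,1]
    - [0,0,0,0,0,0,0]
    - [0,0,0,0,0,0,0]
    - [0,0,0,0,0,0,0]
    - [0,0,0,0,0,0,0]

```text
clock: 30.48
eef_pos: [432.9, 193.4, 3.5]
tool_rot: [-0.0, 0.802, 0.597, 0.0]
force: [-0.9, -0.3, 0.2]
opening: 50.8
finger_force: 0.0
```

Request:
play_rows:
  motion:
    - [0,0,0,0,0,0,0]
    - [0,0,0,0,0,0,0]
    - [0,0,0,0,0,0,0]
    - [0,0,0,0,0,0,0]

```text
clock: 30.98
eef_pos: [432.9, 193.4, 3.4]
tool_rot: [-0.0, 0.802, 0.597, -0.0]
force: [1.0, -0.1, -0.8]
opening: 13.6
finger_force: 30.0
```

Run:
```python
from h import *
go(624.9,-47,44,94)
```

```text
turn az -20.6 shift cm [-25.32  17.48  -4.06]
```

Request:
play_rows:
  motion:
    - [0,0,-1,0,0,0,0]
    - [0,0,-1.5,0,0,0,0]
    - [0,0,-1.6,0,0,-6.9,0]
    - [0,0,0,0,0,-6.9,0]
    - [0,0,0,0,0,-6.8,0]
    - [-2.3,1.6,0,0,0,0,0]
    - [-4.2,2.9,0,0,0,0,0]
    - [-4.7,3.2,0,0,0,0,0]
    - [-4.7,3.2,0,0,0,0,0]
    - [-4.7,3.2,0,0,0,0,0]
    - [-3.2,2.3,0,0,0,0,0]
    - [-1.5,1.1,0,0,0,0,0]

```text
clock: 32.48
eef_pos: [626.0, -49.5, 45.6]
tool_rot: [0.001, 0.683, 0.73, 0.0]
force: [-0.8, -0.6, -0.2]
opening: 14.0
finger_force: 30.0
```

Request:
play_rows:
  motion:
    - [0,0,0,0,0,0,0]
    - [0,0,0,0,0,0,0]

```text
clock: 32.72
eef_pos: [624.0, -44.9, 44.4]
tool_rot: [-0.001, 0.682, 0.732, 0.0]
force: [-0.9, 0.5, -0.5]
opening: 14.3
finger_force: 30.0
```

Run:
```python
from h import *
s,C,im=snap('wrist'); print(psi(s),s['opening'])
go(624.9,-47,7.6,94)
def rect(cx,cy,w,h,yaw,z):
    a=np.radians(yaw);M=np.array([[np.cos(a),-np.sin(a)],[np.sin(a),np.cos(a)]])
    return np.c_[np.array([[-w,-h],[w,-h],[w,h],[-w,h]])/2@M.T+[cx,cy],[z]*4]
big=cv2.resize(im,(800,600),interpolation=cv2.INTER_CUBIC)
for c in [(624.9,-47,44,136,4,14)]:
    cv2.polylines(big,[((w2p(C,rect(*c))+.18)/.64).astype(np.int32)],True,(0,255,0))
cv2.imwrite('pics/w11.png',big)
```

```text
94.0549479177501 14.270776088464642
turn az 0.1 shift cm [-0.24  0.07  3.68]
```

View pics/w11.png

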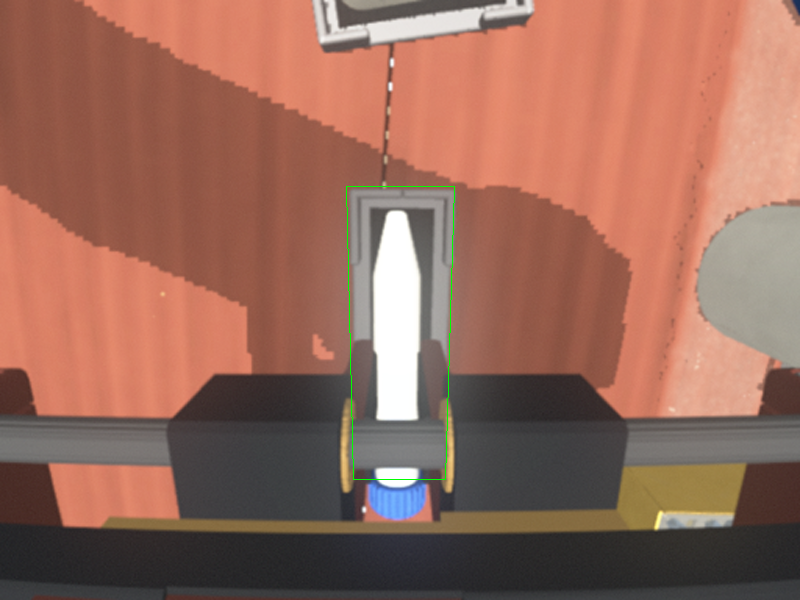

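Run:
```python
from h import *
s=bot.get_state(); C=cam('wrist',s)
r=p2w(C,np.array([(398,211),(398,517)])*.64-.18,51)[:,:2]; print(r,r.mean(0),s['eef_pos'],np.hypot(*(r[0]-r[1])))
print(p2w(C,np.array([(402,189)])*.64-.18,14))
```

```text
[[ 619.86337057   12.75053516]
 [ 628.49261334 -106.27267271]] [624.17799196 -46.76106878] [624.0142002  -44.70303487  44.44463645] 119.33561011638953
[[620.97620447  20.01979155  14.        ]]
```

The tube's middle sits about 1–2 mm from the TCP, and the tray overlay fits. I'll shift −0.2 and lower.

Request:
play_rows:
  motion:
    - [-0.2,0.07,0.8,0,0,0,0]
    - [0,0,1.0,0,0,0,0]
    - [0,0,0.8,0,0,0,0]
    - [0,0,0.5,0,0,0,0]
    - [0,0,0.3,0,0,0,0]
    - [0,0,0.2,0,0,0,0]
    - [0,0,0.08,0,0,0,0]
    - [0,0,0,0,0,0,0]
    - [0,0,0,0,0,0,0]

```text
clock: 33.9
eef_pos: [625.8, -48.9, 7.8]
tool_rot: [0.0, 0.682, 0.731, 0.0]
force: [0.0, 0.1, 0.1]
opening: 13.8
finger_force: 30.0
```

Request:
play_rows:
  motion:
    - [0.15,-0.05,0.05,0,0,0,0]
    - [0,0,0,0,0,0,0]
    - [0,0,0,0,0,0,0]

```text
clock: 34.28
eef_pos: [625.4, -47.6, 7.5]
tool_rot: [0.0, 0.682, 0.731, 0.0]
force: [-0.0, -0.7, 3.3]
opening: 13.8
finger_force: 30.0
```

Request:
play_rows:
  motion:
    - [0,0,0,0,0,0,0.5]
    - [0,0,0,0,0,0,0.5]
    - [0,0,0,0,0,0,0.5]
    - [0,0,0,0,0,0,0.5]
    - [0,0,-1,0,0,0,0.5]
    - [0,0,-3,0,0,0,0.5]
    - [0,0,-4,0,0,0,0.5]
    - [0,0,-5,0,0,0,1]
    - [0,0,-5,0,0,0,1]
    - [0,0,-5,0,0,0,1]
    - [0,0,0,0,0,0,1]
    - [0,0,0,0,0,0,1]

```text
clock: 35.78
eef_pos: [624.8, -47.4, 237.2]
tool_rot: [-0.0, 0.682, 0.731, 0.0]
force: [0.9, -0.1, -0.5]
opening: 86.7
finger_force: 0.0
```

Run:
```python
from h import *
s,C,im=snap('wrist'); t=snap('scene')[2][120:300,140:380]
cv2.imwrite('pics/w12.png',cv2.resize(np.hstack([im,cv2.resize(t,(512,384),interpolation=cv2.INTER_CUBIC)]),(800,300)))
```

```text
(no output)
```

View pics/w12.png

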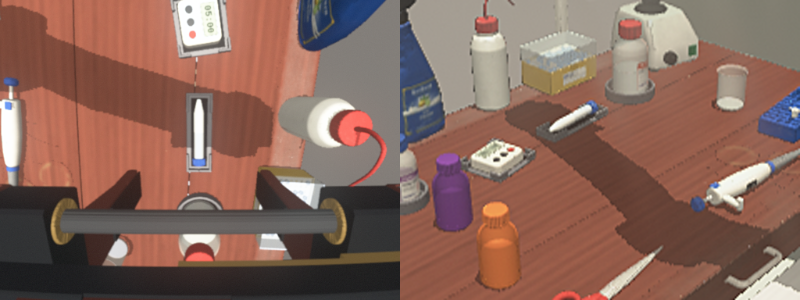

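All four parts sit in their holders: the tube at (199,130), timer at (197,25) and large bottle at (200,225) in the wrist half, with the small bottle in its ring at the left of the scene half. The beaker and look-alikes are where they were. Handing in.

```bash
python3 -c "
from bench import bot
print(bot.job_done())"
```

```text
the job is handed in; nothing more can be done
None
```

I put both bottles, the timer and the tube in their holders and handed the job in at about 36 s of the 112 s allowed. The last pictures show all four seated, with the beaker and look-alikes untouched; the judge's verdict was not reported.

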